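Clear the flange and take off a cap of unknown thread hand

TASK

First clear the two wooden packing offcuts off the flange of the steel fitting into the open, empty carton, so that nothing can fall into the bore. Then unscrew the cap from the fitting's neck by the bar on its top: the thread may be left- or right-hand, so try it both ways, and it comes off after less than a quarter turn in the right direction. Lift the cap about 12 cm straight up and finish while holding it there, still and upright, in the gripper, without having shifted any of the other things on the bench.

Things in the scene. Friction and masses are not known exactly. Their poses are not given: they have to be found in the camera images.
- cap_mid (a point): Steel cap on the fitting's neck, about 0.3 kg: a disc 68 mm wide, 8 mm thick, with an upright bar across its top, 50 mm long, 16 mm thick, 30 mm high above the disc (a 26 mm boss round the bar's middle is only a look). This point is the bar's middle, half-way up: 15 mm above the disc's top. x runs along the bar, y across its 16 mm thickness, z up.
- cap: The same cap, origin 23 mm below cap_mid. It has 0.05 to 0.35 rad of play each way (0.35 if turned hard); beyond it the wrong direction jams, the right one turns on easily, frees the cap to be lifted straight up from 0.95 rad on, and stops at 1.25 rad, still free. Which way is right is hidden and varies. Locked, it cannot be lifted. A 12 mm stem reaches down into the neck.
- fitting: Dark steel flanged fitting, fixed to the bench: flange plate 210 mm in diameter and 18 mm thick with eight dark bolt holes, in its centre a round neck 66 mm in diameter whose rim is 45 mm above the bench. Origin on its axis at bench level, z up. The cap sits on the rim (cap_mid then 68 mm above the bench).
- offcut_a_mid (a point): Wooden packing offcut lying on the flange: block 30 mm (x) by 44 mm (y) by 30 mm high, about 30 g. This point is its centre, 15 mm above its underside. Its y axis points roughly away from the neck.
- offcut_b_mid (a point): The other wooden offcut lying on the flange, stepped: 26 mm (x) by 46 mm (y), 20 mm high, with a 10 mm step on top (28 mm long, at its -y end), 30 mm high in all, about 30 g. This point is on its centre line, 15 mm above its underside. Its y axis points roughly towards the neck (the step is on the outer end).
- bin: Open, empty cardboard carton, 170 by 170 mm and 80 mm high, walls and floor 5 mm, fixed on the bench to the left or right of the fitting. Origin at the centre of its underside, x and y along its sides, z up.
- carton: Closed full carton 160 by 160 mm, 76 mm high, fixed, on the other side of the fitting; not used. Origin at the centre of its underside.
- wrench: Bystander: steel wrench 170 mm long lying flat between robot and fitting. Origin under its middle.
- tape_roll: Bystander: grey tape roll, 90 mm in diameter, 25 mm high. Origin at the centre of its underside.
- can: Bystander: metal can 68 mm in diameter, 100 mm high, standing. Origin at the centre of its underside.
- sealant: Bystander: small bottle 48 mm in diameter, 130 mm high, standing beyond the fitting. Origin at the centre of its underside.
- small_flange: Bystander: loose steel ring flange 90 mm in diameter, 16 mm high. Origin at the centre of its underside.
- elbow: Bystander: steel pipe elbow about 100 mm across, 44 mm high, lying. Origin at bench level near its bend.
- part_box: Bystander: small white box 70 by 100 mm, 55 mm high, beyond the left-hand carton. Origin at the centre of its underside.

How it is judged:
On the way, in this order (a step that is already met when the one before it is completed fails the run):
1. both offcuts are in the open carton, the cap still on its neck (x of offcut_a_mid in the frame of bin between -0.08 and 0.08 m and y of offcut_a_mid in the frame of bin between -0.08 and 0.08 m and z of each of offcut_a_mid, offcut_b_mid in the frame of bin below 0.075 m and x of offcut_b_mid in the frame of bin between -0.08 and 0.08 m and y of offcut_b_mid in the frame of bin between -0.08 and 0.08 m and z of cap_mid in the frame of fitting below 0.078 m), for 0.2 s.
2. the cap is off the neck: lifted 25 mm or more (z of cap_mid in the frame of fitting above 0.093 m), for 0.1 s.
At the end, for the whole second after the job is handed in: Both offcuts lie in the open carton; the cap is held by the fingers at least 80 mm higher than when seated on the neck, upright within 0.3 rad, at rest (under 0.03 m/s), and touches nothing but the gripper (x of offcut_a_mid in the frame of bin between -0.08 and 0.08 m and y of offcut_a_mid in the frame of bin between -0.08 and 0.08 m and z of each of offcut_a_mid, offcut_b_mid in the frame of bin below 0.075 m and x of offcut_b_mid in the frame of bin between -0.08 and 0.08 m and y of offcut_b_mid in the frame of bin between -0.08 and 0.08 m and z of cap_mid in the frame of fitting above 0.148 m and angle between cap_mid's own z axis and vertical below 0.3 rad and linear speed of cap below 0.03 m/s and contact force between cap and the fingers above 1 N and contact force between cap and fitting below 0.1 N and contact force between cap and bin below 0.1 N and contact force between cap and carton below 0.1 N and contact force between cap and can below 0.1 N and contact force between cap and sealant below 0.1 N and contact force between cap and tape_roll below 0.1 N); the arm keeps its last pose, push and grip.
It fails at once if a bystander was shifted by more than 30 mm (distance of any of wrench, tape_roll, can, sealant, small_flange, elbow, part_box from where it was at the start of the episode above 0.03 m).
It also fails if it takes over 67 s, if anything falls off the work surface, if the arm or the gripper's body presses on something with over 40 N, if the wrist force passes 120 N, or if a joint passes its speed limit or range.

ROBOT

A 6-joint arm with a two-finger parallel gripper is mounted at the origin on the work surface. World frame = base frame: x ahead of the robot, y to its left, z up, the work surface at z = 0. Lengths are in m, angles in rad, forces in N, time in s.
With the tool pointing down it reaches from about 0.4 to 0.825 m from the base axis. Payload 7 kg.
Tool frame: the origin (TCP) lies midway between the tips of the shut fingers; the grasp point (between the pads) lies 19 mm behind it; z points along the fingers, y is the line along which they close (so a half turn about z gives the same grasp; the last joint's range is limited). The gripper opens to 88 mm and grips with 3 to 60 N. Pads are 19 mm wide; open, the fingers measure 130 mm over their backs; the gripper's body (78 mm by 193 mm) begins 47 mm behind the grasp point.
Start: joints at [1.402, 0.359, 0.012, 0, -1.224, -0.288], TCP at [0.298, 0.606, 0.227] pointing down, gripper open.
Joint ranges: [-3.07, 3.07], [-1.43, 2.12], [-1.02, 1.25], [-3.03, 1.67], [-3.05, -0], [-3.03, 3.03]. Speed limits (rad/s): [2.39, 2.39, 3.01, 3.14, 3.14, 3.14].

INTERFACE

Orientations are given as [roll, pitch, yaw] about the fixed x, y, z axes, in that order (R = Rz(yaw) Ry(pitch) Rx(roll)).
In Python, from station import arm gives the robot as it stands.
- The arm moves only by the tool servo_tool, never from a script. Its argument "deltas" is a list of rows, each a list of 7 numbers: the closure, from -1 (fully open) to 1 (shut), then the shift along the tool's x, y, z in mm, then the turn, a rotation vector about the tool's x, y, z in degrees. In form: [[gripper, x, y, z, ax, ay, az], ...]. A call has 1 to 20 rows; each row shifts and turns the commanded pose from where the row before left it, along the tool's axes as they then stand; what a row does not reach is not made up. A row lasts 1/12 s, in which the tool goes at most 41.7 mm and 7.16 degrees, less where a joint would pass 70% of its speed; a pose out of reach is approached as far as the arm can. A call is refused whole if a number of a shift passes 41.7 or a number of a turn 7.16, either way. A call with a gripper value outside its range is refused whole. The fingers move at their own pace and stop on an object; "squeeze" is the grip in N (left out, the last holds). Time passes only in rows, so rows that do not move let the fingers close. It gives the time, the measured TCP pose, the force, the opening and the grip force at its end, in the units of the state.
- arm.get_state(): the state, without advancing time (a new reading comes with each control period).
- arm.grab_frame(name): name is "scene" or "top" or "wrist"; returns a dict with "color" (384x512x3 uint8, red, green, blue), "K" (3x3 intrinsics, pixels), "distortion" ([k1, k2, p1, p2, k3] as OpenCV has them; the pictures are not rectified), "position" and "orientation" of the camera in the world. Camera axes: x right, y down, z forward; pixel columns grow to the right and rows downward; lengths in m; the calibration is good to about 2 mm. A picture is of the moment at which its call begins. There is no depth.
- arm.job_done(): hands the job in; it is judged then, once.
Trained networks look in a picture, given as the dict that the camera call returned (one of the last four; its "shot" number tells which), for a name from the list of things; names that differ only in an ending like _2 or _b are one class to them, and where a whole thing is asked for, a point or a joint stands for the part that bears it (a point fixed in the world has none). Each returns a list of dicts, best first, with "conf" (0 to 1); they miss things now and then, are a little off and sometimes report something else, mostly with a low value. They report only what shows in the picture. A call takes as long as a camera call.
- arm.recognise(query, picture): "at" ([x, y, z] in m, in the coordinates of the camera as it stood for that picture, good to about 4 mm: the middle of the surface that is visible of it).
The state is a dict: "t": time; "q": joint angles; "qd": joint speeds; "joint_efforts": joint torques, N m; "eef_pos": TCP position; "ee_rot": TCP orientation; "force": force on the tool from outside, world axes, zero at the start; "moment": the same for the moment, N m; "width": finger opening in m; "gripper_force": force on a finger pad.
Only numpy, scipy, OpenCV 4.12 (cv2) and the standard library are available. Lean on these libraries where they do the work, as an engineer would, in place of code of your own. Each camera call takes 0.05 s, during which the arm holds its last target. There are 200 camera calls.

## Working session

There is one attempt and no reset: what is moved stays moved. The work goes in short steps, Python scripts to look and compute and a tool call to move; the robot and the scene stay as the last step left them, time stands still between calls to the robot, and variables do not carry over. Pictures are saved under pics/ and viewed, at most 10 in all, crops included, and the job is handed in when it is done.

Besides the shell and the picture viewer there is one more tool, called after "Call:" as name([rows], argument=value, ...), one row to a line, values as JSON. servo_tool: Moves the arm, as the interface text tells. Its arguments: {"type":"object","properties":{"deltas":{"type":"array","items":{"type":"array","items":{"type":"number"}}},"squeeze":{"type":"number"}},"required":["deltas"]}

```bash
mkdir -p pics
cat > h.py <<'E'
import numpy as np, cv2
from station import arm
from scipy.spatial.transform import Rotation as R
def cam(f):
    o=np.array(f["orientation"],float)
    Rm=o if o.shape==(3,3) else R.from_euler('xyz',o).as_matrix() if o.size==3 else None
    return Rm,np.array(f["position"])
def save(f,n): cv2.imwrite(f"pics/{n}.png",f["color"][:,:,::-1])
def find(f,names,k=2):
    Rm,p=cam(f)
    for n in names:
        for d in arm.recognise(n,f)[:k]:
            print(n,round(d["conf"],2),np.round(Rm@np.array(d["at"])+p,3))
def proj(f,P):
    Rm,p=cam(f)
    return cv2.projectPoints(np.atleast_2d(np.array(P,float)),cv2.Rodrigues(Rm.T)[0],-Rm.T@p,f["K"],np.array(f["distortion"]))[0][:,0]
def ray(f,uv):
    Rm,p=cam(f)
    n=cv2.undistortPoints(np.array(uv,float).reshape(-1,1,2),f["K"],np.array(f["distortion"]))[:,0]
    return p,(Rm@np.c_[n,np.ones(len(n))].T).T
def onz(f,uv,z):
    p,d=ray(f,uv); return p+d*((z-p[2])/d[:,2])[:,None]
E
python3 - <<'E'
from h import *
s=arm.get_state(); print({k:np.round(v,3) for k,v in s.items()})
for c in("top","scene"):
    f=arm.grab_frame(c); save(f,c); print(c,f["position"],f["orientation"],f["K"])
    find(f,["fitting","cap_mid","offcut_a_mid","offcut_b_mid","bin","carton"]+(["wrench","can","sealant","tape_roll"] if c=="top" else []))
a,b=[cv2.imread(f"pics/{c}.png") for c in("top","scene")]
cv2.imwrite("pics/t1.png",cv2.resize(a,(800,600)));
E
```

```text
{'t': np.float64(0.0), 'q': array([ 1.402,  0.359,  0.011, -0.   , -1.224, -0.288]), 'qd': array([-0.001, -0.001,  0.001,  0.001,  0.001, -0.   ]), 'joint_efforts': array([-1.0000e-03, -5.8272e+01,  2.9305e+01,  6.9980e+00,  7.0000e-03,
       -0.0000e+00]), 'eef_pos': array([0.298, 0.605, 0.226]), 'ee_rot': array([ 3.14 , -0.   , -0.457]), 'force': array([ 0.134,  0.015, -0.483]), 'moment': array([-0.029,  0.012,  0.07 ]), 'gripper_force': np.float64(0.0), 'width': np.float64(0.088)}
top [ 0.46664333 -0.00691469  1.37084091] [-3.04153464  0.0147497  -1.5672838 ] [[453.37124548   0.         259.84415107]
 [  0.         453.37124548 188.60269392]
 [  0.           0.           1.        ]]
fitting 0.75 [ 0.579 -0.037  0.02 ]
cap_mid 0.72 [ 0.585 -0.031  0.057]
offcut_a_mid 0.44 [0.579 0.041 0.051]
offcut_a_mid 0.32 [0.729 0.218 0.023]
offcut_b_mid 0.54 [ 0.593 -0.109  0.049]
bin 0.84 [0.472 0.345 0.003]
carton 0.75 [ 0.483 -0.313  0.074]
wrench 0.63 [ 0.369 -0.015  0.008]
can 0.66 [ 0.734 -0.267  0.099]
sealant 0.69 [0.787 0.01  0.085]
tape_roll 0.92 [0.728 0.216 0.023]
scene [1.40211626 0.18517477 0.88167468] [-2.34253347 -0.00495089  1.82126174] [[399.02858507   0.         252.86999707]
 [  0.         399.02858507 187.3331384 ]
 [  0.           0.           1.        ]]
cap_mid 0.93 [ 0.593 -0.029  0.052]
offcut_b_mid 0.55 [ 0.604 -0.108  0.037]
bin 0.72 [0.456 0.345 0.029]
carton 0.7 [ 0.521 -0.307  0.077]
```

View pics/t1.png

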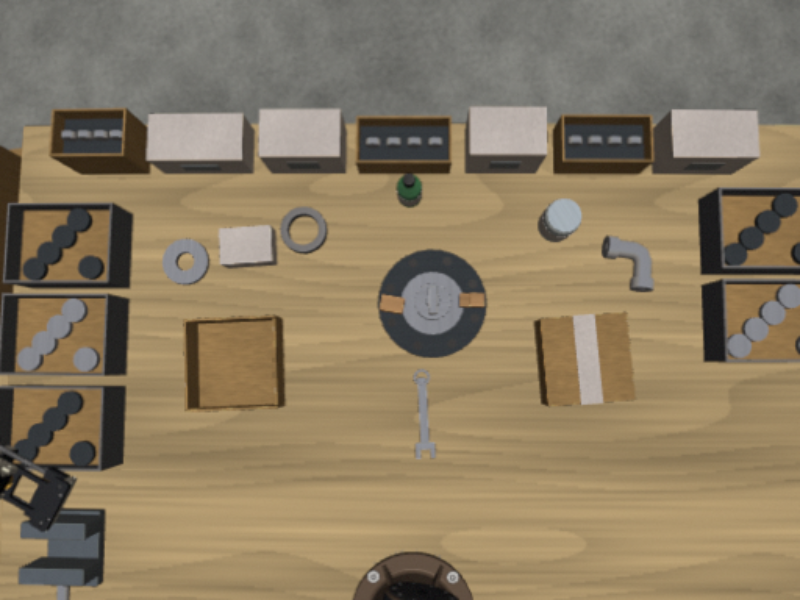

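View pics/scene.png

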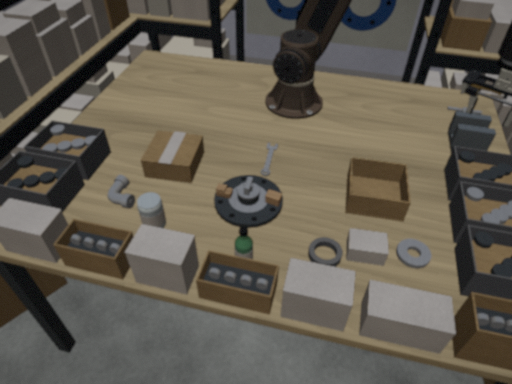

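The top view (800x600) shows the offcuts at about (392,303) left and (471,299) right, the cap bar at (433,298) running roughly along world x, and the open carton on the left at (235,362). The scene view agrees. I'll turn the tool first, then go above the left offcut.

Call:
servo_tool([
  [-1,0,0,0,0,0,7.1],
  [-1,0,0,0,0,0,7.1],
  [-1,0,0,0,0,0,7.1],
  [-1,0,0,0,0,0,7.1],
  [-1,0,0,0,0,0,7.1],
  [-1,0,0,0,0,0,7.1],
  [-1,0,0,0,0,0,7.1],
  [-1,0,0,0,0,0,7.1],
  [-1,0,0,0,0,0,7],
], squeeze=20)

```text
t: 1.65
eef_pos: [0.2977, 0.6058, 0.2266]
ee_rot: [3.142, 0.0, -1.576]
force: [-0.1, 0.6, -0.4]
width: 0.0877
gripper_force: 0.0
```

Call:
servo_tool([
  [-1,33,-16.6,0,0,0,0],
  [-1,33,-16.6,0,0,0,0],
  [-1,33,-16.6,0,0,0,0],
  [-1,33,-16.6,0,0,0,0],
  [-1,33,-16.6,0,0,0,0],
  [-1,33,-16.6,0,0,0,0],
  [-1,33,-16.6,0,0,0,0],
  [-1,33,-16.6,0,0,0,0],
  [-1,33,-16.6,0,0,0,0],
  [-1,33,-16.6,0,0,0,0],
  [-1,33,-16.6,0,0,0,0],
  [-1,33,-16.6,0,0,0,0],
  [-1,33,-16.6,0,0,0,0],
  [-1,33,-16.6,0,0,0,0],
  [-1,33,-16.6,0,0,0,0],
  [-1,33,-16.6,0,0,0,0],
  [-1,33,-16.6,0,0,0,0],
  [-1,0,0,0,0,0,0],
  [-1,0,0,0,0,0,0],
])

```text
t: 3.23
eef_pos: [0.5807, 0.0429, 0.2262]
ee_rot: [3.141, -0.0, -1.574]
force: [-0.8, 0.3, -0.4]
width: 0.0878
gripper_force: 0.0
```

Run:
```python
from h import *
s=arm.get_state(); print(s["t"],np.round(s["eef_pos"],4),np.round(s["ee_rot"],3),s["width"])
f=arm.grab_frame("wrist"); save(f,"w1"); print(f["position"],f["orientation"])
find(f,["fitting","cap_mid","offcut_a_mid","offcut_b_mid","bin"])
```

```text
3.2333 [0.5807 0.0429 0.2262] [ 3.141 -0.    -1.574] 0.0878256393437843
[ 0.58077338 -0.02943337  0.38499666] [ 2.87222152e+00 -2.00615365e-04  3.13834907e+00]
fitting 0.56 [ 0.581 -0.049  0.024]
cap_mid 0.79 [ 0.588 -0.039  0.055]
cap_mid 0.34 [0.699 0.234 0.023]
offcut_a_mid 0.84 [0.585 0.041 0.048]
offcut_b_mid 0.63 [ 0.587 -0.104  0.049]
bin 0.53 [0.398 0.395 0.004]
```

View pics/w1.png

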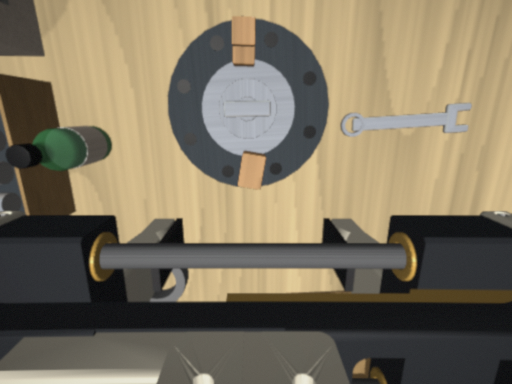

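The wrist picture shows the lower (left) offcut at about (252,170), slightly tilted. The stepped offcut is at (244,40) and nearly square on. The cap bar is at (247,107), horizontal, along world x. Next I'll measure their outlines by colour.

```bash
cat >> h.py <<'E'
def orange(f,lo=(5,90,90),hi=(18,255,255),roi=None,z=0.048,amin=150):
    hsv=cv2.cvtColor(f["color"],cv2.COLOR_RGB2HSV); m=cv2.inRange(hsv,np.array(lo),np.array(hi))
    if roi: q=np.zeros_like(m); a,b,c,d=roi; q[b:d,a:c]=m[b:d,a:c]; m=q
    for c in cv2.findContours(m,cv2.RETR_EXTERNAL,cv2.CHAIN_APPROX_NONE)[0]:
        if cv2.contourArea(c)<amin: continue
        P=onz(f,cv2.boxPoints(cv2.minAreaRect(c)),z)
        e=P[1]-P[0],P[2]-P[1]; e=max(e,key=np.linalg.norm); l=[np.linalg.norm(P[1]-P[0]),np.linalg.norm(P[2]-P[1])]
        print("box px",np.round(cv2.minAreaRect(c),1).tolist() if 0 else np.round(cv2.minAreaRect(c)[0]),"ctr",np.round(P.mean(0),4),"len",np.round(l,4),"long axis deg",round(np.degrees(np.arctan2(e[1],e[0]))%180,1))
E
python3 - <<'E'
from h import *
f=arm.grab_frame("wrist")
hsv=cv2.cvtColor(f["color"],cv2.COLOR_RGB2HSV); print(hsv[170,252],hsv[40,244],hsv[57,244],hsv[60,340])
orange(f,roi=(200,5,300,200))
t=arm.grab_frame("top"); orange(t,roi=(220,150,340,230),amin=40)
# bar: outline by eye corners from w1
print(onz(f,[[223,100],[271,100],[271,114],[223,114]],0.083).round(4))
# two-view height of offcut a and b and cap: triangulate recogniser rays
s=arm.grab_frame("scene")
for n in("offcut_a_mid","offcut_b_mid","cap_mid","bin"):
    for g in(t,s,f):
        for d in arm.recognise(n,g)[:1]:
            Rm,p=cam(g); print(n,round(d["conf"],2),(Rm@np.array(d["at"])+p).round(3))
E
```

```text
[ 16 109 205] [ 16 113 187] [ 15 109 183] [ 20  85 205]
box px [251. 168.] ctr [0.5824 0.0393 0.048 ] len [0.0456 0.0295] long axis deg 80.0
box px [244.  36.] ctr [ 0.5908 -0.1091  0.048 ] len [0.025  0.0485] long axis deg 90.3
box px [302. 192.] ctr [ 0.5911 -0.1089  0.048 ] len [0.0439 0.0265] long axis deg 90.1
[[ 0.6119 -0.0411  0.083 ]
 [ 0.561  -0.0412  0.083 ]
 [ 0.5607 -0.0269  0.083 ]
 [ 0.6123 -0.0268  0.083 ]]
offcut_a_mid 0.79 [0.595 0.044 0.047]
offcut_a_mid 0.66 [0.584 0.038 0.052]
offcut_b_mid 0.77 [ 0.606 -0.109  0.038]
offcut_b_mid 0.72 [ 0.586 -0.037  0.053]
cap_mid 0.69 [ 0.583 -0.033  0.058]
cap_mid 0.76 [ 0.595 -0.029  0.05 ]
cap_mid 0.89 [ 0.588 -0.04   0.055]
bin 0.79 [0.456 0.249 0.026]
bin 0.95 [0.453 0.345 0.029]
bin 0.86 [0.406 0.375 0.005]
```

Call:
servo_tool([
  [-1,3,-1.3,0,0,0,5],
  [-1,0,0,36,0,0,5],
  [-1,0,0,36,0,0,0],
  [-1,0,0,36,0,0,0],
  [-1,0,0,36,0,0,0],
  [-1,0,0,30,0,0,0],
  [-1,0,0,15,0,0,0],
  [-1,0,0,9,0,0,0],
  [-1,0,0,4,0,0,0],
  [-1,0,0,0,0,0,0],
  [1,0,0,0,0,0,0],
  [1,0,0,0,0,0,0],
  [1,0,0,0,0,0,0],
  [1,0,0,0,0,0,0],
  [1,0,0,0,0,0,0],
  [1,0,0,0,0,0,0],
  [1,0,0,0,0,0,0],
], squeeze=20)

```text
t: 5.7
eef_pos: [0.5816, 0.0419, 0.0248]
ee_rot: [-3.141, 0.0, -1.745]
force: [-0.2, -0.0, 0.4]
width: 0.0466
gripper_force: 0.0
```

Call:
servo_tool([
  [1,0,0,0,0,0,0],
  [1,0,0,0,0,0,0],
  [1,0,0,0,0,0,0],
  [1,0,0,0,0,0,0],
  [1,0,0,0,0,0,0],
  [1,0,0,-15,0,0,0],
  [1,0,0,-35,0,0,0],
  [1,0,0,-35,0,0,0],
  [1,0,0,-35,0,0,0],
  [1,0,0,-30,0,0,0],
  [1,0,0,0,0,0,0],
])

```text
t: 6.62
eef_pos: [0.5849, 0.0426, 0.1816]
ee_rot: [-3.132, 0.004, -1.744]
force: [1.5, -0.1, -0.5]
width: 0.0295
gripper_force: 20.0
```

Run:
```python
from h import *
s=arm.get_state(); print(s["t"],np.round(s["eef_pos"],4),np.round(s["ee_rot"],3),s["width"],s["gripper_force"])
t=arm.grab_frame("top")
# bin rim corners (512x384 px from the 800x600 view): 
px=np.array([[187,319],[280,317],[283,408],[187,409]])*0.64
print(onz(t,px,0.08).round(3), onz(t,px,0.08).mean(0).round(3))
print(onz(t,np.array([[200,322],[275,318],[276,403],[200,403]])*.64,0.005).round(3))
```

```text
6.6167 [0.5849 0.0426 0.1816] [-3.132  0.004 -1.744] 0.029483678918948923 20.000183880329132
[[0.55  0.416 0.08 ]
 [0.555 0.243 0.08 ]
 [0.389 0.235 0.08 ]
 [0.386 0.41  0.08 ]] [0.47  0.326 0.08 ]
[[0.549 0.414 0.005]
 [0.558 0.268 0.005]
 [0.394 0.262 0.005]
 [0.393 0.41  0.005]]
```

Call:
servo_tool([
  [1,-33.3,18.5,0,0,0,0],
  [1,-33.3,18.5,0,0,0,0],
  [1,-33.3,18.5,0,0,0,0],
  [1,-33.3,18.5,0,0,0,0],
  [1,-33.3,18.5,0,0,0,0],
  [1,-33.3,18.5,0,0,0,0],
  [1,-33.3,18.5,0,0,0,0],
  [1,-33.3,18.5,0,0,0,0],
  [1,-33.3,18.5,0,0,0,0],
  [1,0,0,15,0,0,0],
  [1,0,0,35,0,0,0],
  [1,0,0,35,0,0,0],
  [1,0,0,35,0,0,0],
  [1,0,0,20,0,0,0],
  [1,0,0,8,0,0,0],
  [1,0,0,0,0,0,0],
  [0.2,0,0,0,0,0,0],
  [0.2,0,0,0,0,0,0],
  [0.2,0,0,0,0,0,0],
])

```text
t: 8.25
eef_pos: [0.4702, 0.3669, 0.0283]
ee_rot: [-3.14, 0.003, -1.745]
force: [0.9, 0.3, 0.2]
width: 0.0347
gripper_force: 0.0
```

Call:
servo_tool([
  [0,0,0,-10,0,0,0],
  [-0.1,0,0,-35,0,0,0],
  [-0.2,0,0,-35,0,0,0],
  [-1,0,0,-35,0,0,0],
  [-1,0,0,-35,0,0,-5],
  [-1,0,0,0,0,0,-5],
  [-1,0,0,0,0,0,0],
])

```text
t: 8.83
eef_pos: [0.4705, 0.3672, 0.1815]
ee_rot: [-3.137, 0.006, -1.566]
force: [-1.1, -0.2, -1.0]
width: 0.0737
gripper_force: 0.0
```

Call:
servo_tool([
  [-1,36.6,-9.3,0,0,0,0],
  [-1,36.6,-9.3,0,0,0,0],
  [-1,36.6,-9.3,0,0,0,0],
  [-1,36.6,-9.3,0,0,0,0],
  [-1,36.6,-9.3,0,0,0,0],
  [-1,36.6,-9.3,0,0,0,0],
  [-1,36.6,-9.3,0,0,0,0],
  [-1,36.6,-9.3,0,0,0,0],
  [-1,36.6,-9.3,0,0,0,0],
  [-1,36.6,-9.3,0,0,0,0],
  [-1,36.6,-9.3,0,0,0,0],
  [-1,36.6,-9.3,0,0,0,0],
  [-1,36.6,-9.3,0,0,0,0],
  [-1,0,0,0,0,0,0],
  [-1,0,0,0,0,0,0],
])

```text
t: 10.08
eef_pos: [0.59, -0.112, 0.1762]
ee_rot: [3.14, -0.0, -1.576]
force: [-0.9, 0.8, -0.4]
width: 0.0877
gripper_force: 0.0
```

Run:
```python
from h import *
s=arm.get_state(); print(s["t"],np.round(s["eef_pos"],4),np.round(s["ee_rot"],3),s["width"],s["gripper_force"])
t=arm.grab_frame("scene"); cv2.imwrite("pics/s2.png",cv2.resize(t["color"][120:280,150:430,::-1],(784,448)))
f=arm.grab_frame("wrist");find(f,["offcut_b_mid","cap_mid"]);find(t,["offcut_a_mid"],3)
```

```text
10.0833 [ 0.59   -0.112   0.1762] [ 3.14  -0.    -1.576] 0.08772628306699161 0.0
offcut_b_mid 0.93 [ 0.588 -0.111  0.048]
cap_mid 0.93 [ 0.587 -0.056  0.054]
offcut_a_mid 0.51 [0.478 0.361 0.034]
```

View pics/s2.png

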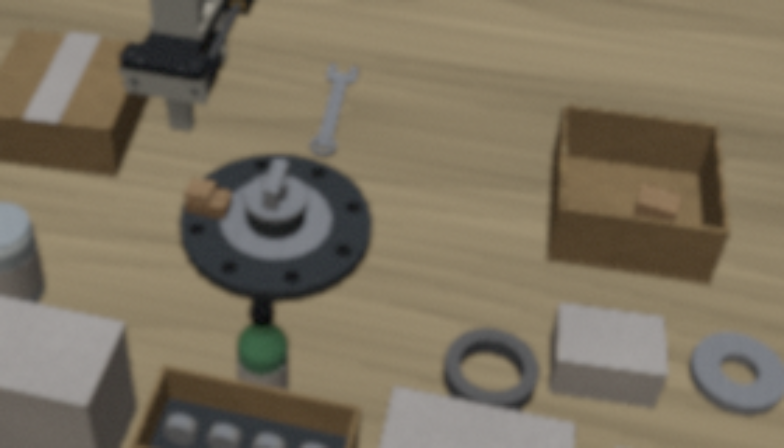

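Offcut a lies in the carton at (658,205) in this crop, and b is still on the flange at (207,197). Now grasp b.

Call:
servo_tool([
  [-1,-1,-1,20,0,0,0],
  [-1,0,0,35,0,0,0],
  [-1,0,0,35,0,0,0],
  [-1,0,0,30,0,0,0],
  [-1,0,0,18,0,0,0],
  [-1,0,0,10,0,0,0],
  [-1,0,0,4,0,0,0],
  [1,0,0,0,0,0,0],
  [1,0,0,0,0,0,0],
  [1,0,0,0,0,0,0],
  [1,0,0,0,0,0,0],
  [1,0,0,0,0,0,0],
  [1,0,0,0,0,0,0],
  [1,0,0,0,0,0,0],
  [1,0,0,0,0,0,0],
  [1,0,0,0,0,0,0],
  [1,0,0,0,0,0,0],
  [1,0,0,0,0,0,0],
  [1,0,0,0,0,0,0],
])

```text
t: 11.92
eef_pos: [0.5915, -0.1089, 0.0245]
ee_rot: [3.141, -0.0, -1.57]
force: [0.2, -1.0, -0.6]
width: 0.0259
gripper_force: 20.0
```

Call:
servo_tool([
  [1,0,0,0,0,0,0],
  [1,0,0,0,0,0,0],
  [1,0,0,-15,0,0,0],
  [1,0,0,-35,0,0,0],
  [1,0,0,-35,0,0,0],
  [1,0,0,-35,0,0,0],
  [1,0,0,-30,0,0,0],
  [1,0,0,0,0,0,0],
])

```text
t: 12.58
eef_pos: [0.5951, -0.1091, 0.1818]
ee_rot: [-3.131, -0.001, -1.569]
force: [0.8, 0.3, 0.1]
width: 0.0256
gripper_force: 20.0
```

Call:
servo_tool([
  [1,-36.7,11,0,0,0,0],
  [1,-36.7,11,0,0,0,0],
  [1,-36.7,11,0,0,0,0],
  [1,-36.7,11,0,0,0,0],
  [1,-36.7,11,0,0,0,0],
  [1,-36.7,11,0,0,0,0],
  [1,-36.7,11,0,0,0,0],
  [1,-36.7,11,0,0,0,0],
  [1,-36.7,11,0,0,0,0],
  [1,-36.7,11,0,0,0,0],
  [1,-36.7,11,0,0,0,0],
  [1,0,0,15,0,0,0],
  [1,0,0,35,0,0,0],
  [1,0,0,35,0,0,0],
  [1,0,0,35,0,0,0],
  [1,0,0,20,0,0,0],
  [1,0,0,8,0,0,0],
  [1,0,0,0,0,0,0],
  [0.2,0,0,0,0,0,0],
  [0.2,0,0,0,0,0,0],
])

```text
t: 14.25
eef_pos: [0.4713, 0.2958, 0.0281]
ee_rot: [-3.14, 0.002, -1.57]
force: [-0.7, -0.3, 0.7]
width: 0.0328
gripper_force: 0.0
```

Call:
servo_tool([
  [0.2,0,0,0,0,0,0],
  [0.1,0,0,-10,0,0,0],
  [-0.1,0,0,-35,0,0,0],
  [-0.2,0,0,-35,0,0,0],
  [-1,0,0,-35,0,0,0],
  [-1,0,0,-35,0,0,0],
  [-1,0,0,0,0,0,0],
])

```text
t: 14.83
eef_pos: [0.4736, 0.2974, 0.1861]
ee_rot: [-3.131, 0.009, -1.569]
force: [1.1, 0.1, 0.9]
width: 0.067
gripper_force: 0.0
```

Call:
servo_tool([
  [-1,33,-11.5,0,0,0,0],
  [-1,33,-11.5,0,0,0,0],
  [-1,33,-11.5,0,0,0,0],
  [-1,33,-11.5,0,0,0,0],
  [-1,33,-11.5,0,0,0,0],
  [-1,33,-11.5,0,0,0,0],
  [-1,33,-11.5,0,0,0,0],
  [-1,33,-11.5,0,0,0,0],
  [-1,33,-11.5,0,0,0,0],
  [-1,33,-11.5,0,0,0,0],
])

```text
t: 15.67
eef_pos: [0.586, -0.0369, 0.1783]
ee_rot: [-3.139, 0.001, -1.57]
force: [0.4, 0.3, -0.2]
width: 0.0872
gripper_force: 0.0
```

Call:
servo_tool([
  [-1,0,0,0,0,0,6.9],
  [-1,0,0,0,0,0,6.9],
  [-1,0,0,0,0,0,6.9],
  [-1,0,0,0,0,0,6.9],
  [-1,0,0,0,0,0,6.9],
  [-1,0,0,0,0,0,6.9],
  [-1,0,0,0,0,0,6.9],
  [-1,0,0,0,0,0,6.9],
  [-1,0,0,0,0,0,6.9],
  [-1,0,0,0,0,0,6.9],
  [-1,0,0,0,0,0,6.9],
  [-1,0,0,0,0,0,6.9],
  [-1,0,0,0,0,0,6.9],
  [-1,0,0,0,0,0,0],
  [-1,0,0,0,0,0,0],
])

```text
t: 16.92
eef_pos: [0.5856, -0.0352, 0.1777]
ee_rot: [3.141, 0.002, -3.132]
force: [0.2, -0.2, -0.3]
width: 0.0875
gripper_force: 0.0
```

Run:
```python
from h import *
s=arm.get_state(); print(s["t"],np.round(s["eef_pos"],4),np.round(s["ee_rot"],3),s["width"],np.round(s["q"],2))
f=arm.grab_frame("wrist"); print(f["position"]); find(f,["cap_mid","fitting"]); 
g=arm.grab_frame("scene"); find(g,["offcut_a_mid"],3)
a=cv2.resize(f["color"][:260,:,::-1],None,fx=1.17,fy=1.17); b=cv2.resize(g["color"][150:230,330:430,::-1],(250,200))
o=np.zeros((600,600,3),np.uint8); o[:a.shape[0],:a.shape[1]]=a; o[350:550,:250]=b; cv2.imwrite("pics/w3.png",o)
```

```text
16.9167 [ 0.5856 -0.0352  0.1777] [ 3.141e+00  2.000e-03 -3.132e+00] 0.08752468715117492 [ 0.27  0.25 -0.26  0.   -1.06 -1.83]
[ 0.51396665 -0.03659217  0.33640943]
cap_mid 0.7 [ 0.582 -0.038  0.053]
fitting 0.97 [ 0.565 -0.037  0.02 ]
offcut_a_mid 0.56 [0.48  0.362 0.036]
offcut_a_mid 0.43 [ 0.615 -0.021  0.017]
```

View pics/w3.png

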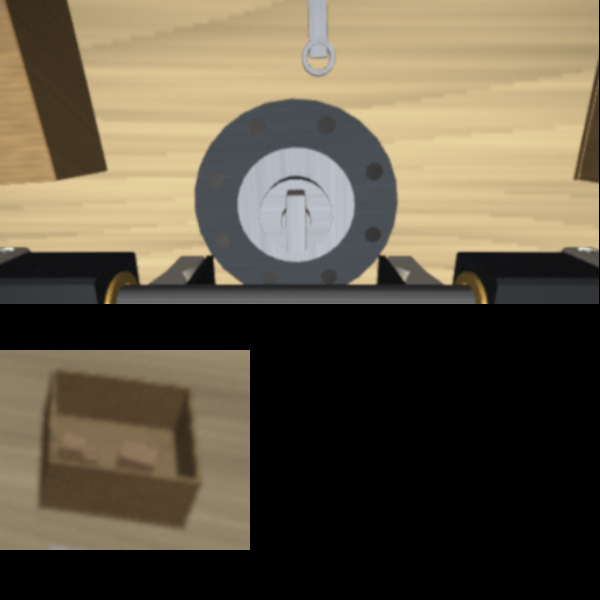

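Both offcuts are in the carton (lower crop: (75,447) and (137,455)). The bar is vertical at about (296,190..250), and the cap disc centre is near (296,213). I'll work out the axis from the bar and from the flange circle.

Run:
```python
from h import *
f=arm.grab_frame("wrist")
print("bar top",onz(f,np.array([[288,193],[305,193],[306,251],[287,251]])/1.17,0.083).round(4))
h=cv2.cvtColor(f["color"],cv2.COLOR_RGB2GRAY)
m=(h<95).astype(np.uint8)*255; m[:80]=0; m[220:]=0; m[:,:165]=0; m[:,340:]=0
c=max(cv2.findContours(m,cv2.RETR_EXTERNAL,cv2.CHAIN_APPROX_NONE)[0],key=cv2.contourArea)
P=onz(f,c[:,0].astype(float),0.018); P=P[c[:,0,1]<200]
A=np.c_[2*P[:,:2],np.ones(len(P))]; x=np.linalg.lstsq(A,(P[:,:2]**2).sum(1),rcond=None)[0]
print("flange",x[:2].round(4),np.sqrt(x[2]+x[0]**2+x[1]**2).round(4))
```

```text
bar top [[ 0.5602 -0.0421  0.083 ]
 [ 0.5601 -0.0284  0.083 ]
 [ 0.61   -0.0268  0.083 ]
 [ 0.6101 -0.0429  0.083 ]]
flange [ 0.5723 -0.036 ] 0.0828
```

Call:
servo_tool([
  [-1,0,0.5,20,0,0,0.5],
  [-1,0,0,35,0,0,0],
  [-0.5,0,0,35,0,0,0],
  [-0.2,0,0,18,0,0,0],
  [-0.2,0,0,9,0,0,0],
  [-0.2,0,0,4,0,0,0],
  [1,0,0,0,0,0,0],
  [1,0,0,0,0,0,0],
  [1,0,0,0,0,0,0],
  [1,0,0,0,0,0,0],
  [1,0,0,0,0,0,0],
  [1,0,0,0,0,0,0],
  [1,0,0,0,0,0,0],
  [1,0,0,0,0,0,0],
  [1,0,0,0,0,0,0],
  [1,0,0,0,0,0,0],
  [1,0,0,0,0,0,0],
  [1,0,0,0,0,0,0],
], squeeze=60)

```text
t: 18.72
eef_pos: [0.5856, -0.0347, 0.0559]
ee_rot: [-3.142, 0.0, 3.139]
force: [-2.3, 0.5, 5.3]
width: 0.0158
gripper_force: 59.9
```

Run:
```python
from h import *
s=arm.get_state(); print({k:np.round(v,3).tolist() for k,v in s.items() if k!="qd"})
```

```text
{'t': 18.717, 'q': [0.274, 0.379, -0.394, 0.0, -0.797, -1.848], 'joint_efforts': [-0.028, -49.856, 21.494, 4.87, 0.49, 0.013], 'eef_pos': [0.586, -0.035, 0.056], 'ee_rot': [-3.142, 0.0, 3.139], 'force': [-2.312, 0.519, 5.324], 'moment': [0.055, 0.401, 0.039], 'gripper_force': 59.942, 'width': 0.016}
```

Call:
servo_tool([
  [1,0,0,0,0,0,-4],
  [1,0,0,0,0,0,-4],
  [1,0,0,0,0,0,-4],
  [1,0,0,0,0,0,-4],
  [1,0,0,0,0,0,0],
  [1,0,0,0,0,0,0],
])

```text
t: 19.22
eef_pos: [0.5856, -0.0369, 0.056]
ee_rot: [-3.139, -0.001, -2.865]
force: [1.6, -12.1, 4.0]
width: 0.0155
gripper_force: 60.0
```

```bash
cat > st.py <<'E'
from h import *
s=arm.get_state(); print({k:np.round(s[k],3).tolist() for k in("t","eef_pos","ee_rot","force","moment","width","q","joint_efforts")})
E
python3 st.py
```

```text
{'t': 19.217, 'eef_pos': [0.586, -0.037, 0.056], 'ee_rot': [-3.139, -0.001, -2.865], 'force': [1.559, -12.113, 3.961], 'moment': [-4.665, -0.59, -0.182], 'width': 0.016, 'q': [0.272, 0.379, -0.395, 0.003, -0.798, -1.568], 'joint_efforts': [7.494, -50.613, 22.455, 1.866, 0.8, 0.431]}
```

Call:
servo_tool([
  [1,0,0,0,0,0,-4],
  [1,0,0,0,0,0,-4],
  [1,0,0,0,0,0,0],
  [1,0,0,0,0,0,0],
])

```text
t: 19.55
eef_pos: [0.5853, -0.0376, 0.0561]
ee_rot: [-3.139, -0.002, -2.728]
force: [0.7, -14.7, 6.0]
width: 0.0161
gripper_force: 62.5
```

```bash
python3 st.py
```

```text
{'t': 19.55, 'eef_pos': [0.585, -0.038, 0.056], 'ee_rot': [-3.139, -0.002, -2.728], 'force': [0.713, -14.686, 6.017], 'moment': [-5.84, -0.477, -1.486], 'width': 0.016, 'q': [0.271, 0.379, -0.395, 0.003, -0.798, -1.43], 'joint_efforts': [10.422, -49.881, 22.549, 1.871, 1.157, 1.7]}
```

The torque rises past the play in the counter-clockwise direction, so this way jams. I'll try clockwise.

Call:
servo_tool([
  [1,0,0,0,0,0,5],
  [1,0,0,0,0,0,5],
  [1,0,0,0,0,0,5],
  [1,0,0,0,0,0,5],
  [1,0,0,0,0,0,4],
  [1,0,0,0,0,0,5],
  [1,0,0,0,0,0,5],
  [1,0,0,0,0,0,4],
  [1,0,0,0,0,0,0],
  [1,0,0,0,0,0,0],
])

```text
t: 20.38
eef_pos: [0.586, -0.0347, 0.0559]
ee_rot: [3.141, 0.001, 2.897]
force: [-0.2, -1.5, 4.8]
width: 0.0157
gripper_force: 59.8
```

```bash
python3 st.py
```

```text
{'t': 20.383, 'eef_pos': [0.586, -0.035, 0.056], 'ee_rot': [3.141, 0.001, 2.897], 'force': [-0.181, -1.456, 4.781], 'moment': [-0.398, -0.139, -0.031], 'width': 0.016, 'q': [0.274, 0.379, -0.394, 0.0, -0.797, -2.09], 'joint_efforts': [0.537, -50.099, 20.706, 4.36, 0.052, -0.36]}
```

Call:
servo_tool([
  [1,0,0,0,0,0,4],
  [1,0,0,0,0,0,4],
  [1,0,0,0,0,0,4],
  [1,0,0,0,0,0,4],
  [1,0,0,0,0,0,0],
  [1,0,0,0,0,0,0],
])

```text
t: 20.88
eef_pos: [0.5859, -0.0346, 0.0559]
ee_rot: [3.141, 0.001, 2.617]
force: [-0.5, -0.6, 5.6]
width: 0.0158
gripper_force: 59.8
```

```bash
python3 st.py
```

```text
{'t': 20.883, 'eef_pos': [0.586, -0.035, 0.056], 'ee_rot': [3.141, 0.001, 2.617], 'force': [-0.512, -0.57, 5.571], 'moment': [-0.322, -0.042, -0.113], 'width': 0.016, 'q': [0.274, 0.379, -0.394, 0.0, -0.797, -2.369], 'joint_efforts': [0.391, -49.972, 20.743, 4.446, 0.129, -0.18]}
```

Clockwise turns freely, so I'll carry on to about -1.1 rad.

Call:
servo_tool([
  [1,0,0,0,0,0,4],
  [1,0,0,0,0,0,4],
  [1,0,0,0,0,0,4],
  [1,0,0,0,0,0,4],
  [1,0,0,0,0,0,4],
  [1,0,0,0,0,0,4],
  [1,0,0,0,0,0,4],
  [1,0,0,0,0,0,4],
  [1,0,0,0,0,0,1],
  [1,0,0,0,0,0,0],
  [1,0,0,0,0,0,0],
])

```text
t: 21.8
eef_pos: [0.5857, -0.0347, 0.0558]
ee_rot: [3.141, 0.0, 2.042]
force: [-1.1, -0.9, 6.1]
width: 0.0155
gripper_force: 59.8
```

```bash
python3 st.py
```

```text
{'t': 21.8, 'eef_pos': [0.586, -0.035, 0.056], 'ee_rot': [3.141, 0.0, 2.042], 'force': [-1.106, -0.906, 6.138], 'moment': [-0.445, 0.081, -0.066], 'width': 0.016, 'q': [0.274, 0.379, -0.394, 0.0, -0.797, -2.945], 'joint_efforts': [0.673, -49.859, 20.914, 4.388, 0.275, -0.005]}
```

Free at -1.1 rad. First a gentle test lift.

Call:
servo_tool([
  [1,0,0,-2,0,0,0],
  [1,0,0,-2,0,0,0],
  [1,0,0,-2,0,0,0],
  [1,0,0,0,0,0,0],
])

```text
t: 22.13
eef_pos: [0.5853, -0.0346, 0.0615]
ee_rot: [-3.141, -0.0, 2.04]
force: [0.7, 1.0, -3.2]
width: 0.0155
gripper_force: 59.8
```

Call:
servo_tool([
  [1,0,0,-5,0,0,0],
  [1,0,0,-10,0,0,0],
  [1,0,0,-12,0,0,0],
  [1,0,0,-12,0,0,0],
  [1,0,0,-12,0,0,0],
  [1,0,0,-12,0,0,0],
  [1,0,0,-12,0,0,0],
  [1,0,0,-12,0,0,0],
  [1,0,0,-12,0,0,0],
  [1,0,0,-10,0,0,0],
  [1,0,0,-5,0,0,0],
  [1,0,0,-2,0,0,0],
  [1,0,0,0,0,0,0],
  [1,0,0,0,0,0,0],
  [1,0,0,0,0,0,0],
  [1,0,0,0,0,0,0],
])

```text
t: 23.47
eef_pos: [0.5851, -0.0347, 0.1768]
ee_rot: [-3.14, -0.0, 2.039]
force: [0.3, -0.9, -3.5]
width: 0.0156
gripper_force: 59.8
```

Run:
```python
from h import *
import runpy; runpy.run_path("st.py")
g=arm.grab_frame("scene"); cv2.imwrite("pics/s4.png",cv2.resize(g["color"][110:280,150:430,::-1],(784,476)))
```

```text
{'t': 23.467, 'eef_pos': [0.585, -0.035, 0.177], 'ee_rot': [-3.14, -0.0, 2.039], 'force': [0.329, -0.901, -3.549], 'moment': [-0.063, -0.208, 0.027], 'width': 0.016, 'q': [0.274, 0.252, -0.259, -0.0, -1.062, -2.947], 'joint_efforts': [-0.005, -49.633, 28.458, 6.894, -0.056, -0.002]}
```

View pics/s4.png

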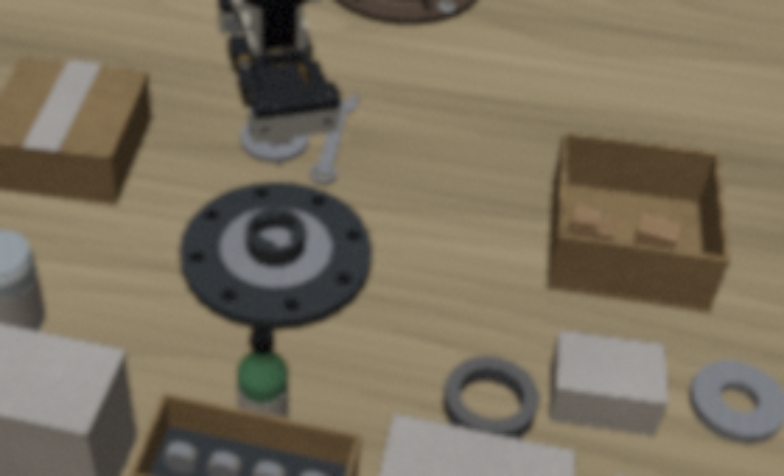

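The cap hangs upright in the gripper at (275,135), above the open neck at (276,238). Both offcuts are in the carton at (588,220) and (657,232), and the bystanders in view have not moved. Handing in.

```bash
python3 -c "
from station import arm
print(arm.job_done())"
```

```text
the job is handed in; nothing more can be done
None
```

I handed the job in at about 23.5 s: both offcuts are in the open carton, and the cap (left-hand thread) is held still and upright 12 cm above the neck; no verdict came back.

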